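# Cross-tighten the chamber's wing nuts with the key

### The job

The steel pressure chamber's cover is being tightened evenly, a little each pass, and in this pass the two plain brass nuts whose white tips already lie at their green bands are done. Take the orange-handled wing-nut key and with it turn the red nut clockwise until its white tip lies at its green band and no further, then do the same to the brass nut straight across from it. Lastly stand the key upright on the bench again and let go.

Things in the scene. Friction and masses are not known exactly. Their poses are not given: they have to be found in the camera images.
- key_grip (a point): Centre of the wing-nut key's orange handle bar (90 x 14 x 22 mm, level, along this x), 67 mm above the underside of the loose upright key (0.3 kg; z up). Steel foot 46 x 46 mm, 26 high; the slot under it, 18 wide, 20 deep, open-ended, runs along x and goes over a nut's wing; it turns 0.28 rad freely either way, then drives it. The blue-handled key with a round foot is not for this.
- chamber: Fixed round steel chamber, any yaw; origin under its centre, z up. Cover 224 mm across, top 76 mm up; mid gauge 22 mm higher. Nuts at radius 70 mm: red at x +70, brass across at x -70; the done, immovable ones at y +-70. Each: base 40 mm across, 6 high, on the cover; on it an upright wing 36 long, 8 thick, 16 high, one end white; green band on the cover outward of it. Two side loops reach 130 mm.
- nut_red (a joint): The red wing nut, at (+70, 0) mm on the chamber. Value: clockwise turn from above, rad; starts at 0 to 0.35. At 1.05 (60 degrees) the wing lies along the cover's radius, white end outward, at the middle of its green band (about 0.75 to 1.35). Turns stiffly (0.07 N m) and stays where left.
- nut_across (a joint): The brass wing nut straight across from the red one, at (-70, 0) mm on the chamber. Value: clockwise turn from above, rad; starts at 0 to 0.35. At 1.05 (60 degrees) the wing lies along the cover's radius, white end outward, at the middle of its green band (about 0.75 to 1.35). Turns stiffly (0.07 N m) and stays where left.

How it is judged:
By the outcome, as a careful person would: the job done as asked, in the order asked, and still so for the second after the job is handed in, with the robot touching nothing.
It also fails if it takes over 64 s, if anything falls off the work surface, if the arm or the gripper's body presses on something with over 40 N, if the wrist force passes 120 N, or if a joint passes its speed limit or range.

### The arm

A 7-joint arm with a two-finger parallel gripper is mounted at the origin on the work surface. World frame = base frame: x ahead of the robot, y to its left, z up, the work surface at z = 0. Lengths are in m, angles in rad, forces in N, time in s.
With the tool pointing down it reaches from about 0.425 to 0.925 m from the base axis. Payload 6.8 kg.
Tool frame: the origin (TCP) lies midway between the tips of the shut fingers; the grasp point (between the pads) lies 19 mm behind it; z points along the fingers, y is the line along which they close (so a half turn about z gives the same grasp; the last joint's range is limited). The gripper opens to 85 mm and grips with 20 to 120 N. Pads are 22 mm wide; open, the fingers measure 114 mm over their backs; the gripper's body (76 mm by 85 mm) begins 54 mm behind the grasp point. The pads swing forward as they close: fully open they stand 13 mm farther back than shut.
Start: joints at [1.174, 0.477, 0.022, 1.555, -0.011, 1.109, -0.083], TCP at [0.192, -0.647, 0.231] pointing down, gripper open.
Joint ranges: [-2.96, 2.96], [-0.34, 2.1], [-1.41, 1.46], [0.24, 2.44], [-1.37, 4.51], [0.17, 1.92], [-2.96, 2.96]. Speed limits (rad/s): [2.39, 2.39, 3.14, 3.14, 3.14, 3.14, 3.14].

### API

Orientations are given as a unit quaternion [w, x, y, z].
In Python, from station import * gives the robot as it stands. The module is installed in compiled form; this text tells all that it offers.
- The arm moves only by the shell command python3 -m jog 'ROWS' [OPENING] [FORCE]. ROWS is JSON, a list of rows, each an object of numbers: "x", "y", "z": the shift along the tool's x, y, z in m; "ax", "ay", "az": the turn, a rotation vector about the tool's x, y, z in rad. In form: [{"x": .., "y": .., "z": .., "ax": .., "ay": .., "az": ..}, ...]. A call has 1 to 12 rows; each row is the pose to reach, as a shift and turn from the pose commanded when the call began, along the tool's axes at that moment; what a row does not reach only later rows make up. A row lasts 1/10 s, in which the tool goes at most 50 mm and 8.59 degrees, less where a joint would pass 70% of its speed; a pose out of reach is approached as far as the arm can. A call with a gripper value outside its range is refused whole. OPENING is the opening, from 0 (shut) to 1 (fully open), set as the call begins (- or left out, the last holds). The fingers move at their own pace and stop on an object; FORCE is the grip in N (left out, the last holds). Time passes only in rows, so rows that repeat a pose let the fingers close. It gives the time, the measured TCP pose, the force, the opening and the grip force at its end, in the units of the state.
- get_obs(): the state, without advancing time (a new reading comes with each control period).
- read_camera(name): name is "scene" or "side" or "wrist"; returns the picture (400x640x3 uint8, red, green, blue); there is no depth.
- camera_params(name): a dict with "K" (3x3 intrinsics, pixels), "D" ([k1, k2, p1, p2, k3] as OpenCV has them; the pictures are not rectified), "origin" and "attitude" of the camera in the world. Camera axes: x right, y up, looking along -z (the intrinsics and any distortion apply to the point x, -y, -z); pixel columns grow to the right and rows downward; lengths in m; the calibration is good to about 2 mm. A picture is of the moment at which its call begins: read the wrist's pose just before it. camera_params takes no time and is no camera call; for the wrist camera it gives the pose at the moment of the call.
- hand_in(): hands the job in; it is judged then, once.
The state is a dict: "t": time; "q": joint angles; "joint_vel": joint speeds; "joint_torque": joint torques, N m; "eef_pos": TCP position; "tool_rot": TCP orientation; "contact_force": force on the tool from outside, world axes, zero at the start; "torque": the same for the moment, N m; "gripper_width": opening from 0.0 (shut) to 1.0 (fully open); "grasp_force": force on a finger pad.
Only numpy, scipy, OpenCV 4.12 (cv2) and the standard library are available. Lean on these libraries where they do the work, as an engineer would, in place of code of your own. Each camera call takes 0.05 s, during which the arm holds its last target. There are 200 camera calls.

## Working session

There is one attempt and no reset: what is moved stays moved. The work goes in short steps, Python scripts to look and compute and a shell command to move; the robot and the scene stay as the last step left them, time stands still between calls to the robot, and variables do not carry over. Pictures are saved under pics/ and viewed, at most 10 in all, crops included, and the job is handed in when it is done.

```bash
mkdir -p pics; python3 - <<'E'
from station import *
import cv2,numpy as np
o=get_obs();print(o)
for n in ["scene","side","wrist"]:
    p=camera_params(n);print(n,p)
    cv2.imwrite(f"pics/{n}0.png",read_camera(n)[:,:,::-1])
E
```

```text
{'t': 0.0, 'q': array([ 1.17392049,  0.47782466,  0.02234823,  1.55644705, -0.01150168,
        1.10929972, -0.08310162]), 'joint_vel': array([ 7.59473965e-04, -5.54160637e-04,  9.85651532e-04,  1.52991876e-03,
        1.69414016e-05, -1.41732762e-03,  4.07144825e-04]), 'joint_torque': array([-9.08480924e-04, -5.96445501e+01,  1.60772312e+00, -2.81192994e+01,
        1.24822560e-02,  9.51316586e-03, -5.59647518e-06]), 'eef_pos': array([ 0.1920384 , -0.64648886,  0.23031128]), 'tool_rot': array([-9.02810531e-04,  9.89592894e-01,  1.43892491e-01, -2.02438904e-04]), 'contact_force': array([ 0.30581285,  0.77306737, -0.56315517]), 'torque': array([-0.00881782,  0.00991762, -0.01302854]), 'grasp_force': 0.0, 'gripper_width': 0.9999650987020683}
scene {'K': array([[397.379536  ,   0.        , 325.4524089 ],
       [  0.        , 397.379536  , 195.30327045],
       [  0.        ,   0.        ,   1.        ]]), 'D': array([0.00375107, 0.        , 0.        , 0.        , 0.        ]), 'origin': array([ 1.30656847, -0.00237425,  0.61307282]), 'attitude': array([0.64203412, 0.3302334 , 0.32707682, 0.6097203 ])}
side {'K': array([[395.44515405,   0.        , 314.62003546],
       [  0.        , 395.44515405, 195.92843971],
       [  0.        ,   0.        ,   1.        ]]), 'D': array([-0.06369944,  0.        ,  0.        ,  0.        ,  0.        ]), 'origin': array([0.4651012 , 0.62582829, 0.5879542 ]), 'attitude': array([-0.06320622, -0.02577979,  0.42791237,  0.9012388 ])}
wrist {'K': array([[316.208454  ,   0.        , 317.61349873],
       [  0.        , 316.208454  , 198.8828695 ],
       [  0.        ,   0.        ,   1.        ]]), 'D': array([-0.0154054,  0.       ,  0.       ,  0.       ,  0.       ]), 'origin': array([ 0.25571509, -0.6285076 ,  0.37286413]), 'attitude': array([ 0.79427343, -0.10581097,  0.08050352, -0.59283467])}
```

View pics/scene0.png

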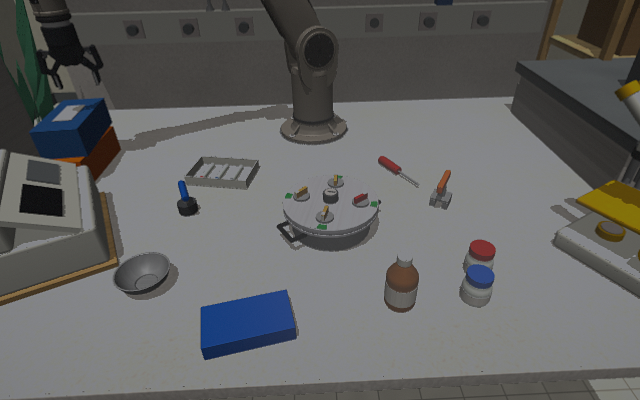

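View pics/side0.png

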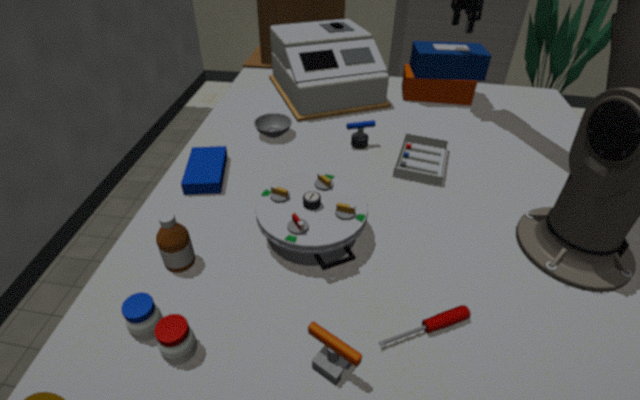

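The scene view shows the orange key at about (443,188), with the chamber at (330,205) and its red nut at (361,200). In the side view the key's bar runs (310,325)–(360,360), the cover is centred at (312,208), and the red nut is at (298,223).

```bash
cat > h.py <<'E'
from station import *
import cv2,numpy as np
from scipy.spatial.transform import Rotation as R
def rot(q): return R.from_quat([q[1],q[2],q[3],q[0]]).as_matrix()
def plane(p,uv,z):
    u=cv2.undistortPoints(np.array(uv,float).reshape(-1,1,2),p["K"],p["D"])[:,0]
    d=np.c_[u[:,0],-u[:,1],-np.ones(len(u))]@rot(p["attitude"]).T
    o=p["origin"];return (o+d*((z-o[2])/d[:,2])[:,None])[:,:2]
def project(p,P):
    c=(np.atleast_2d(P)-p["origin"])@rot(p["attitude"])
    return cv2.projectPoints(c*[1,-1,-1],np.zeros(3),np.zeros(3),p["K"],p["D"])[0][:,0]
def blobs(img,lo,hi,amin=8):
    h=cv2.cvtColor(img,cv2.COLOR_RGB2HSV);m=cv2.inRange(h,np.array(lo),np.array(hi))
    c,_=cv2.findContours(m,cv2.RETR_EXTERNAL,cv2.CHAIN_APPROX_NONE)
    return [x for x in c if cv2.contourArea(x)>=amin]
GREEN=((45,90,40),(80,255,255));ORANGE=((6,170,90),(17,255,255));RED=((0,150,60),(4,255,255))
E
python3 - <<'E'
from h import *
for n in ["scene","side"]:
    p=camera_params(n);im=cv2.imread(f"pics/{n}0.png")[:,:,::-1].copy()
    for nm,col,z in (("green",GREEN,.076),("orange",ORANGE,.067),("red",RED,.09)):
        for c in blobs(im,*col):
            (u,v),s,a=cv2.minAreaRect(c)
            bp=cv2.boxPoints(cv2.minAreaRect(c))
            e=bp if s[0]>0 else bp
            L=[np.linalg.norm(e[1]-e[0]),np.linalg.norm(e[2]-e[1])]
            ends=[(e[0]+e[1])/2,(e[2]+e[3])/2] if L[0]<L[1] else [(e[1]+e[2])/2,(e[3]+e[0])/2]
            print(n,nm,cv2.contourArea(c),np.round([u,v]),plane(p,[[u,v]]+ends,z).round(3).tolist())
E
```

```text
scene green 26.5 [322. 226.] [[0.644, 0.008], [0.644, 0.018], [0.643, -0.002]]
scene green 16.0 [374. 204.] [[0.571, 0.13], [0.572, 0.136], [0.571, 0.124]]
scene green 19.0 [288. 195.] [[0.521, -0.068], [0.522, -0.061], [0.521, -0.075]]
scene green 1679.5 [23. 59.] [[-0.762, -1.424], [-2.532, -2.582], [-0.038, -0.95]]
scene orange 67.0 [ 70. 161.] [[0.296, -0.692], [0.299, -0.654], [0.294, -0.731]]
scene red 262.0 [482. 248.] [[0.746, 0.315], [0.748, 0.337], [0.745, 0.293]]
scene red 42.5 [389. 162.] [[0.406, 0.194], [0.374, 0.176], [0.437, 0.21]]
side green 34.0 [291. 238.] [[0.573, 0.13], [0.581, 0.128], [0.564, 0.133]]
side green 27.5 [360. 218.] [[0.45, 0.056], [0.444, 0.055], [0.457, 0.057]]
side green 24.5 [266. 193.] [[0.648, 0.008], [0.645, -0.0], [0.651, 0.017]]
side green 9.5 [329. 176.] [[0.525, -0.067], [0.532, -0.07], [0.518, -0.065]]
side green 125.5 [558.  57.] [[-0.273, -0.979], [-0.247, -1.02], [-0.298, -0.94]]
side green 798.5 [594.  40.] [[-0.526, -1.252], [-1.02, -2.194], [-0.262, -0.744]]
side green 304.5 [570.  23.] [[-0.517, -1.518], [-0.788, -2.143], [-0.338, -1.103]]
side green 57.0 [552.   8.] [[-0.522, -1.801], [-0.597, -2.027], [-0.457, -1.607]]
side orange 413.5 [335. 341.] [[0.474, 0.318], [0.513, 0.295], [0.437, 0.34]]
side orange 71.0 [408.  71.] [[0.319, -0.737], [0.32, -0.804], [0.317, -0.675]]
side red 660.0 [171. 329.] [[0.706, 0.347], [0.689, 0.333], [0.724, 0.36]]
side red 487.0 [447. 318.] [[0.314, 0.273], [0.281, 0.255], [0.346, 0.29]]
side red 13.5 [295. 218.] [[0.571, 0.09], [0.577, 0.083], [0.566, 0.098]]
```

```bash
python3 -m jog '[{"x":0.05,"y":-0.048,"z":-0.03,"az":-0.14},{"x":0.1,"y":-0.09,"z":-0.03,"az":-0.29},{"x":0.14,"y":-0.135,"z":-0.03,"az":-0.43},{"x":0.175,"y":-0.17,"z":-0.03,"az":-0.58},{"x":0.21,"y":-0.2,"z":-0.03,"az":-0.72},{"x":0.24,"y":-0.235,"z":-0.03,"az":-0.87},{"x":0.265,"y":-0.26,"z":-0.03,"az":-1.01},{"x":0.28,"y":-0.27,"z":-0.03,"az":-1.16},{"x":0.28,"y":-0.27,"z":-0.03,"az":-1.16}]'
python3 -m jog '[{"x":0.045,"y":0.018,"z":-0.02,"az":-0.14},{"x":0.09,"y":0.037,"z":-0.02,"az":-0.29},{"x":0.135,"y":0.055,"z":-0.02,"az":-0.43},{"x":0.18,"y":0.074,"z":-0.02,"az":-0.58},{"x":0.225,"y":0.092,"z":-0.02,"az":-0.72},{"x":0.27,"y":0.11,"z":-0.02,"az":-0.87},{"x":0.315,"y":0.13,"z":-0.02,"az":-1.01},{"x":0.36,"y":0.148,"z":-0.02,"az":-1.16},{"x":0.36,"y":0.148,"z":-0.02,"az":-1.16},{"x":0.36,"y":0.148,"z":-0.02,"az":-1.16}]'
python3 - <<'E'
from h import *
o=get_obs();p=camera_params("wrist");im=read_camera("wrist");cv2.imwrite("pics/w1.png",im[:,:,::-1])
print(o["q"].round(3));M=rot(o["tool_rot"]);print(np.arctan2(M[1,0],M[0,0]),o["eef_pos"])
np.savez("w1.npz",o=p["origin"],a=p["attitude"])
for nm,col,z in (("green",GREEN,.076),("orange",ORANGE,.067),("red",RED,.09)):
    for c in blobs(im,*col,30):
        (u,v),s,a=cv2.minAreaRect(c);print(nm,cv2.contourArea(c),round(u),round(v),plane(p,[[u,v]],z).round(4))
E
```

```text
[ 1.174  0.478  0.022  1.556 -0.012  1.109 -0.083]
0.288772247314095 [ 0.1920927  -0.64662312  0.23054092]
orange 315.0 300 224 [[ 0.1441 -0.6421]]validation failed for argument at $[0]...
validation failed for argument at $[0]...
```

View pics/w1.png

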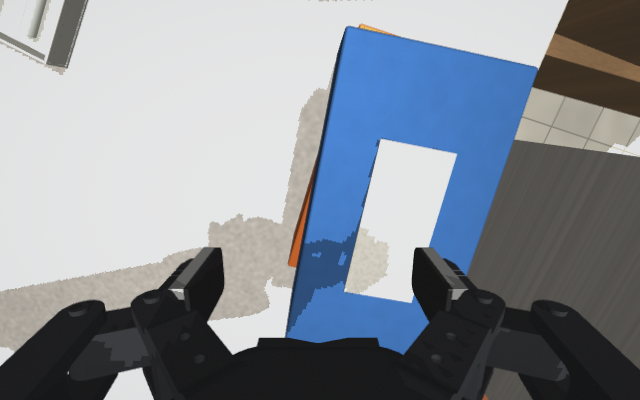

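The move was refused, probably because rows need all six keys. The wrist view shows only the blue/orange boxes under the start pose, with the fingers at about (200,270) and (440,270).

```bash
python3 -m jog '[{"x":0.05,"y":-0.048,"z":-0.03,"ax":0,"ay":0,"az":-0.14},{"x":0.1,"y":-0.09,"z":-0.03,"ax":0,"ay":0,"az":-0.29},{"x":0.14,"y":-0.135,"z":-0.03,"ax":0,"ay":0,"az":-0.43},{"x":0.175,"y":-0.17,"z":-0.03,"ax":0,"ay":0,"az":-0.58},{"x":0.21,"y":-0.2,"z":-0.03,"ax":0,"ay":0,"az":-0.72},{"x":0.24,"y":-0.235,"z":-0.03,"ax":0,"ay":0,"az":-0.87},{"x":0.265,"y":-0.26,"z":-0.03,"ax":0,"ay":0,"az":-1.01},{"x":0.28,"y":-0.27,"z":-0.03,"ax":0,"ay":0,"az":-1.16},{"x":0.28,"y":-0.27,"z":-0.03,"ax":0,"ay":0,"az":-1.16}]' && python3 -m jog '[{"x":0.045,"y":0.018,"z":-0.02,"ax":0,"ay":0,"az":-0.14},{"x":0.09,"y":0.037,"z":-0.02,"ax":0,"ay":0,"az":-0.29},{"x":0.135,"y":0.055,"z":-0.02,"ax":0,"ay":0,"az":-0.43},{"x":0.18,"y":0.074,"z":-0.02,"ax":0,"ay":0,"az":-0.58},{"x":0.225,"y":0.092,"z":-0.02,"ax":0,"ay":0,"az":-0.72},{"x":0.27,"y":0.11,"z":-0.02,"ax":0,"ay":0,"az":-0.87},{"x":0.315,"y":0.13,"z":-0.02,"ax":0,"ay":0,"az":-1.01},{"x":0.36,"y":0.148,"z":-0.02,"ax":0,"ay":0,"az":-1.16},{"x":0.36,"y":0.148,"z":-0.02,"ax":0,"ay":0,"az":-1.16},{"x":0.36,"y":0.148,"z":-0.02,"ax":0,"ay":0,"az":-1.16}]'
cat > look.py <<'E'
import sys
from h import *
k=sys.argv[1]
o=get_obs();p=camera_params("wrist");im=read_camera("wrist");cv2.imwrite(f"pics/{k}.png",im[:,:,::-1])
M=rot(o["tool_rot"]);print("q",o["q"].round(2),"yaw",np.arctan2(M[1,0],M[0,0]).round(4),o["eef_pos"].round(4),"F",o["contact_force"].round(1))
np.savez(f"{k}.npz",o=p["origin"],a=p["attitude"])
for nm,col,z in (("green",GREEN,.076),("orange",ORANGE,.067),("red",RED,.09)):
    for c in blobs(im,*col,30):
        (u,v),s,a=cv2.minAreaRect(c);print(nm,cv2.contourArea(c),round(u),round(v),plane(p,[[u,v]],z).round(4))
E
python3 look.py w2
```

```text
t: 1.1
eef_pos: [0.3874, -0.3025, 0.2618]
tool_rot: [0.0, 0.744, 0.668, 0.001]
contact_force: [-0.4, -0.1, -0.1]
gripper_width: 1.003
grasp_force: 0.0
t: 2.1
eef_pos: [0.5746, 0.0316, 0.2808]
tool_rot: [-0.001, 0.263, 0.965, 0.0]
contact_force: [-0.3, -1.7, 0.0]
gripper_width: 0.999
grasp_force: 0.0
q [ 0.41  0.36 -0.73  1.7   0.25  1.18  0.66] yaw 2.6099 [0.5746 0.0316 0.2808] F [-0.3 -1.7  0. ]
green 137.0 332 238 [[0.6477 0.0074]]
green 185.5 220 181 [[ 0.5251 -0.0671]]
green 221.5 396 127 [[0.5721 0.1301]]
green 255.5 276 60 [[0.4504 0.0553]]
red 157.0 369 142 [[0.5692 0.0957]]
red 1389.0 605 151 [[0.7054 0.3092]]
```

View pics/w2.png

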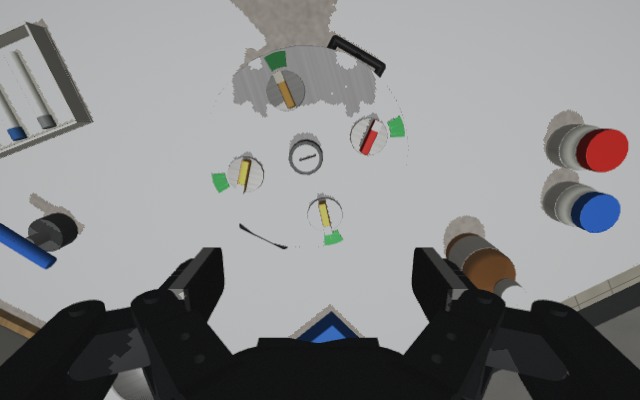

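The wrist view shows the chamber centred at (307,155). The red nut is at (369,137) with its band at (396,127), the across nut at (245,173), and the two done nuts at top and bottom. The centre works out to (0.549,0.0314) with the red axis at yaw 1.335. Next I go over the key.

```bash
python3 -m jog '[{"x":0.04,"y":0.03,"z":0.01,"ax":0,"ay":0,"az":0},{"x":0.075,"y":0.063,"z":0.02,"ax":0,"ay":0,"az":0},{"x":0.11,"y":0.093,"z":0.03,"ax":0,"ay":0,"az":0},{"x":0.145,"y":0.123,"z":0.04,"ax":0,"ay":0,"az":0},{"x":0.18,"y":0.152,"z":0.05,"ax":0,"ay":0,"az":0},{"x":0.21,"y":0.178,"z":0.06,"ax":0,"ay":0,"az":0},{"x":0.232,"y":0.196,"z":0.06,"ax":0,"ay":0,"az":0},{"x":0.232,"y":0.196,"z":0.06,"ax":0,"ay":0,"az":0},{"x":0.232,"y":0.196,"z":0.06,"ax":0,"ay":0,"az":0}]'
python3 look.py w3
```

```text
t: 3.05
eef_pos: [0.4748, 0.3159, 0.2212]
tool_rot: [0.0, 0.264, 0.964, -0.001]
contact_force: [0.8, -0.7, -0.5]
gripper_width: 1.001
grasp_force: 0.0
q [-0.08  0.42 -0.79  1.78  0.34  1.08  0.04] yaw 2.6069 [0.4748 0.3159 0.2212] F [ 0.8 -0.7 -0.5]
green 205.5 89 292 [[0.4503 0.054 ]]
orange 1166.0 323 181 [[0.4743 0.3213]]
red 1967.0 147 71 [[0.3182 0.2469]]
```

View pics/w3.png

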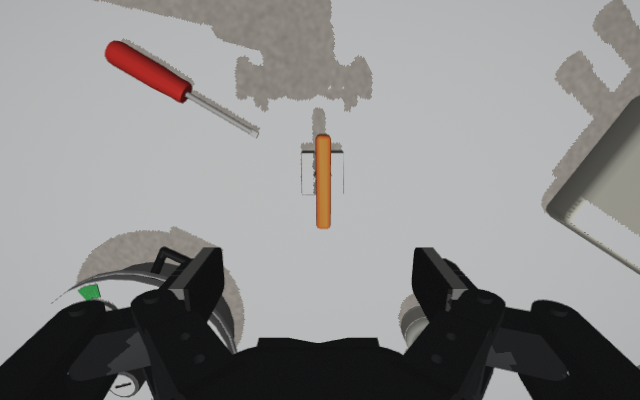

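The orange bar is centred between the fingers at (323,181), vertical in the image and so along the tool x.

```bash
cat > key.py <<'E'
from h import *
import sys
k=sys.argv[1];zt=float(sys.argv[2])
d=np.load(k+".npz");p=camera_params("wrist");p["origin"]=d["o"];p["attitude"]=d["a"]
im=cv2.imread(f"pics/{k}.png")[:,:,::-1].copy()
c=max(blobs(im,*ORANGE,30),key=cv2.contourArea)[:,0]
w=plane(p,c,zt);r=cv2.minAreaRect(w.astype(np.float32)*1000);b=cv2.boxPoints(r)
e=b[1]-b[0] if np.linalg.norm(b[1]-b[0])>np.linalg.norm(b[2]-b[1]) else b[2]-b[1]
print("key",r,"yaw",np.arctan2(e[1],e[0])%np.pi)
o=get_obs();M=rot(o["tool_rot"]);print("tool delta",M.T@(np.r_[np.array(r[0])/1000,o["eef_pos"][2]]-o["eef_pos"]))
E
python3 key.py w3 .075
```

```text
key ((474.1602783203125, 321.1629638671875), (12.967940330505371, 87.69766998291016), 59.24937057495117) yaw 2.604893
tool delta [ 4.14360205e-03  4.58041518e-03 -1.15662868e-05]
```

```bash
python3 -m jog '[{"x":0.004,"y":0.0045,"z":0.04,"ax":0,"ay":0,"az":0},{"x":0.004,"y":0.0045,"z":0.08,"ax":0,"ay":0,"az":0},{"x":0.004,"y":0.0045,"z":0.115,"ax":0,"ay":0,"az":0},{"x":0.004,"y":0.0045,"z":0.145,"ax":0,"ay":0,"az":0},{"x":0.004,"y":0.0045,"z":0.165,"ax":0,"ay":0,"az":0},{"x":0.004,"y":0.0045,"z":0.173,"ax":0,"ay":0,"az":0},{"x":0.004,"y":0.0045,"z":0.173,"ax":0,"ay":0,"az":0},{"x":0.004,"y":0.0045,"z":0.173,"ax":0,"ay":0,"az":0}]' && python3 -m jog '[{"x":0,"y":0,"z":0,"ax":0,"ay":0,"az":0},{"x":0,"y":0,"z":0,"ax":0,"ay":0,"az":0},{"x":0,"y":0,"z":0,"ax":0,"ay":0,"az":0},{"x":0,"y":0,"z":0,"ax":0,"ay":0,"az":0},{"x":0,"y":0,"z":0,"ax":0,"ay":0,"az":0},{"x":0,"y":0,"z":0,"ax":0,"ay":0,"az":0},{"x":0,"y":0,"z":0,"ax":0,"ay":0,"az":0},{"x":0,"y":0,"z":0,"ax":0,"ay":0,"az":0},{"x":0,"y":0,"z":0,"ax":0,"ay":0,"az":0},{"x":0,"y":0,"z":0,"ax":0,"ay":0,"az":0}]' 0 70
```

```text
t: 3.9
eef_pos: [0.4742, 0.323, 0.0493]
tool_rot: [0.001, 0.264, 0.965, 0.0]
contact_force: [-0.4, 0.5, -0.9]
gripper_width: 0.996
grasp_force: 0.0
t: 4.9
eef_pos: [0.473, 0.3232, 0.0487]
tool_rot: [0.0, 0.263, 0.965, -0.0]
contact_force: [-1.9, -2.4, 4.9]
gripper_width: 0.162
grasp_force: 68.3
```

```bash
python3 -m jog '[{"x":0,"y":0,"z":-0.03,"ax":0,"ay":0,"az":0},{"x":0,"y":0,"z":-0.075,"ax":0,"ay":0,"az":0},{"x":0,"y":0,"z":-0.12,"ax":0,"ay":0,"az":0},{"x":-0.032,"y":-0.024,"z":-0.135,"ax":0,"ay":0,"az":0},{"x":-0.064,"y":-0.048,"z":-0.135,"ax":0,"ay":0,"az":0},{"x":-0.096,"y":-0.072,"z":-0.135,"ax":0,"ay":0,"az":0.1},{"x":-0.128,"y":-0.097,"z":-0.135,"ax":0,"ay":0,"az":0.2},{"x":-0.16,"y":-0.121,"z":-0.135,"ax":0,"ay":0,"az":0.3},{"x":-0.18,"y":-0.136,"z":-0.135,"ax":0,"ay":0,"az":0.4},{"x":-0.191,"y":-0.145,"z":-0.135,"ax":0,"ay":0,"az":0.4},{"x":-0.191,"y":-0.145,"z":-0.135,"ax":0,"ay":0,"az":0.4},{"x":-0.191,"y":-0.145,"z":-0.135,"ax":0,"ay":0,"az":0.4}]'
python3 look.py w4; python3 key.py w4 .21
python3 - <<'E'
from h import *
d=np.load("w2.npz");p=camera_params("wrist");p["origin"]=d["o"];p["attitude"]=d["a"]
im=cv2.imread("pics/w2.png");a=im[95:180,340:425];b=im[130:215,205:290]
cv2.imwrite("pics/c1.png",cv2.resize(np.hstack([a,b]),None,fx=4.5,fy=4.5,interpolation=cv2.INTER_CUBIC))
E
```

```text
t: 6.1
eef_pos: [0.5631, 0.1032, 0.1831]
tool_rot: [-0.001, 0.448, 0.894, 0.0]
contact_force: [-0.5, 0.8, -3.1]
gripper_width: 0.167
grasp_force: 69.1
q [ 0.22  0.44 -0.65  1.82  0.31  0.99  0.08] yaw 2.2123 [0.5631 0.1032 0.1831] F [-0.5  0.8 -3.1]
green 52.0 338 329 [[0.6534 0.0133]]
green 390.5 348 178 [[0.5725 0.1297]]
green 410.0 169 163 [[0.4505 0.0547]]
orange 5197.0 318 259 [[0.5985 0.0552]]
red 1846.5 620 87 [[0.6851 0.3004]]
key ((558.513671875, 108.45745849609375), (13.502477645874023, 73.04911804199219), 36.88617706298828) yaw 2.2145815
tool delta [ 6.40822713e-03 -7.98217999e-04  8.86641116e-06]
```

View pics/c1.png

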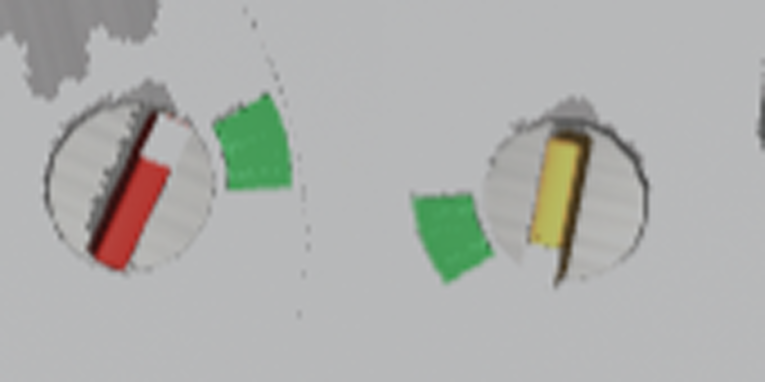

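View pics/w4.png

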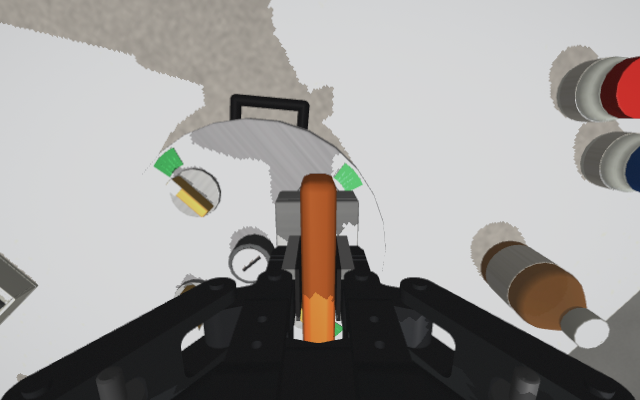

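Crop: the red wing's top runs (110,262)→(175,120) and the across wing (565,138)→(540,275). In w4 the key is held straight above the red nut, with the bar at (318,180–340) and the red band at (348,178).

```bash
python3 - <<'E'
from h import *
d=np.load("w2.npz");p=camera_params("wrist");p["origin"]=d["o"];p["attitude"]=d["a"]
for nm,off,x in (("red",0,[[110,262],[175,120]]),("acr",np.pi,[[565,138],[540,275]])):
    x=np.array(x,float); px=x/4.5+([340,95] if off==0 else [205-85,130])
    w=plane(p,px,.098);v=w[1]-w[0];yaw=np.arctan2(v[1],v[0]);print(nm,w.mean(0),yaw,"value",(1.335+off+1.047-yaw+np.pi)%(2*np.pi)-np.pi)
o=get_obs();M=rot(o["tool_rot"]);k=o["eef_pos"]-.002*M[:,0]
for nm,s in(("red",1),("acr",-1)):
    t=np.array([.549+s*.07*np.cos(1.335),.0314+s*.07*np.sin(1.335),k[2]]);print(nm,t,M.T@(t-k))
E
```

```text
red [0.5655169  0.09975018] 2.210662177761077 value 0.17133782223892258
acr [ 0.53209308 -0.03498407] -0.7692556176606965 value 0.009662964070901836
red [0.56535321 0.099463   0.18323025] [-2.89096059e-03 -7.10091895e-04 -4.28664115e-06]
acr [ 0.53264679 -0.036663    0.18323025] [-0.09229337 -0.10844673 -0.00015983]
```

```bash
python3 -m jog '[{"x":-0.003,"y":-0.001,"z":0.01,"ax":0,"ay":0,"az":0},{"x":-0.003,"y":-0.001,"z":0.02,"ax":0,"ay":0,"az":0},{"x":-0.003,"y":-0.001,"z":0.03,"ax":0,"ay":0,"az":0},{"x":-0.003,"y":-0.001,"z":0.037,"ax":0,"ay":0,"az":0},{"x":-0.003,"y":-0.001,"z":0.043,"ax":0,"ay":0,"az":0},{"x":-0.003,"y":-0.001,"z":0.049,"ax":0,"ay":0,"az":0},{"x":-0.003,"y":-0.001,"z":0.049,"ax":0,"ay":0,"az":0},{"x":-0.003,"y":-0.001,"z":0.049,"ax":0,"ay":0,"az":0}]'
python3 -c "
from station import *;o=get_obs();print(o['eef_pos'],o['torque'],o['contact_force'])"
```

```text
t: 6.95
eef_pos: [0.565, 0.0985, 0.1344]
tool_rot: [0.0, 0.45, 0.893, 0.0]
contact_force: [0.3, 0.1, -3.2]
gripper_width: 0.161
grasp_force: 69.2
[0.56501154 0.09853074 0.13437192] [-0.01377539 -0.02818273 -0.01960738] [ 0.26708661  0.07708339 -3.20304031]
```

```bash
python3 -m jog '[{"x":0,"y":0,"z":0,"ax":0,"ay":0,"az":0.1},{"x":0,"y":0,"z":0,"ax":0,"ay":0,"az":0.2},{"x":0,"y":0,"z":0,"ax":0,"ay":0,"az":0.3},{"x":0,"y":0,"z":0,"ax":0,"ay":0,"az":0.4},{"x":0,"y":0,"z":0,"ax":0,"ay":0,"az":0.5},{"x":0,"y":0,"z":0,"ax":0,"ay":0,"az":0.6},{"x":0,"y":0,"z":0,"ax":0,"ay":0,"az":0.7},{"x":0,"y":0,"z":0,"ax":0,"ay":0,"az":0.8},{"x":0,"y":0,"z":0,"ax":0,"ay":0,"az":0.8}]'
python3 -c "
from station import *;o=get_obs();print(o['eef_pos'],o['torque'],o['contact_force'],o['q'].round(2))"
```

```text
t: 7.85
eef_pos: [0.5658, 0.0989, 0.1351]
tool_rot: [0.001, 0.762, 0.647, 0.001]
contact_force: [0.8, -0.3, -2.8]
gripper_width: 0.161
grasp_force: 69.1
[0.56577577 0.09888838 0.13507757] [ 0.11650351 -0.37104051 -0.00353828] [ 0.77686807 -0.331325   -2.79338619] [ 0.06  0.46 -0.44  1.87  0.25  0.87 -0.66]
```

```bash
python3 -m jog '[{"x":0,"y":0,"z":0,"ax":0,"ay":0,"az":0.1},{"x":0,"y":0,"z":0,"ax":0,"ay":0,"az":0.2},{"x":0,"y":0,"z":0,"ax":0,"ay":0,"az":0.28},{"x":0,"y":0,"z":0,"ax":0,"ay":0,"az":0.34},{"x":0,"y":0,"z":0,"ax":0,"ay":0,"az":0.34},{"x":0,"y":0,"z":0,"ax":0,"ay":0,"az":0.34}]'
python3 -c "
from station import *;o=get_obs();print(o['eef_pos'],o['torque'],o['contact_force'],o['q'].round(2))"
python3 -m jog '[{"x":0,"y":0,"z":0,"ax":0,"ay":0,"az":-0.1},{"x":0,"y":0,"z":0,"ax":0,"ay":0,"az":-0.2},{"x":0,"y":0,"z":0,"ax":0,"ay":0,"az":-0.26},{"x":0,"y":0,"z":-0.005,"ax":0,"ay":0,"az":-0.26},{"x":0,"y":0,"z":-0.012,"ax":0,"ay":0,"az":-0.26},{"x":0,"y":0,"z":-0.025,"ax":0,"ay":0,"az":-0.26},{"x":0,"y":0,"z":-0.045,"ax":0,"ay":0,"az":-0.26},{"x":0,"y":0,"z":-0.049,"ax":0,"ay":0,"az":-0.26},{"x":0,"y":0,"z":-0.049,"ax":0,"ay":0,"az":-0.26}]'
python3 - <<'E'
from h import *
o=get_obs();M=rot(o["tool_rot"]);print(o["q"].round(2),o["eef_pos"],np.arctan2(M[1,0],M[0,0]),o["contact_force"],o["torque"])
E
```

```text
t: 8.45
eef_pos: [0.5654, 0.0986, 0.1347]
tool_rot: [0.0, 0.86, 0.511, 0.001]
contact_force: [0.9, 0.2, -2.1]
gripper_width: 0.163
grasp_force: 69.2
[0.56537495 0.09864734 0.13469775] [ 0.00829287 -0.38377576  0.01480905] [ 0.85321523  0.15339563 -2.14408565] [ 0.    0.45 -0.36  1.87  0.2   0.86 -0.96]
t: 9.35
eef_pos: [0.5656, 0.0987, 0.1847]
tool_rot: [0.001, 0.787, 0.616, 0.001]
contact_force: [0.5, -0.4, -4.3]
gripper_width: 0.161
grasp_force: 69.2
[ 0.06  0.4  -0.44  1.83  0.2   0.96 -0.7 ] [0.56563593 0.09872402 0.1846687 ] 1.3285164266257379 [ 0.51681533 -0.43310656 -4.29052286] [ 0.06451816 -0.06524508  0.01332873]
```

```bash
python3 -m jog '[{"x":-0.02,"y":0,"z":0,"ax":0,"ay":0,"az":-0.13},{"x":-0.04,"y":0,"z":0,"ax":0,"ay":0,"az":-0.26},{"x":-0.06,"y":0,"z":0,"ax":0,"ay":0,"az":-0.39},{"x":-0.08,"y":-0.001,"z":0,"ax":0,"ay":0,"az":-0.52},{"x":-0.1,"y":-0.001,"z":0,"ax":0,"ay":0,"az":-0.65},{"x":-0.12,"y":-0.001,"z":0,"ax":0,"ay":0,"az":-0.78},{"x":-0.138,"y":-0.0015,"z":0,"ax":0,"ay":0,"az":-0.91},{"x":-0.138,"y":-0.0015,"z":0,"ax":0,"ay":0,"az":-1.04},{"x":-0.138,"y":-0.0015,"z":0,"ax":0,"ay":0,"az":-1.04},{"x":-0.138,"y":-0.0015,"z":0,"ax":0,"ay":0,"az":-1.04}]'
python3 look.py w5; python3 key.py w5 .213
python3 - <<'E'
from h import *
d=np.load("w5.npz");p=camera_params("wrist");p["origin"]=d["o"];p["attitude"]=d["a"]
c=project(p,[[.5654,.0995,.09]])[0];print(c)
o=get_obs();M=rot(o["tool_rot"]);k=o["eef_pos"]-.002*M[:,0];t=np.array([.53265,-.03666,k[2]]);print("delta",M.T@(t-k))
E
```

```text
t: 10.35
eef_pos: [0.5301, -0.0348, 0.1829]
tool_rot: [-0.0, 0.378, 0.926, 0.0]
contact_force: [-0.4, 0.8, -3.2]
gripper_width: 0.164
grasp_force: 69.2
q [ 0.46  0.36 -0.62  1.91  0.26  0.94  0.51] yaw 2.3656 [ 0.5301 -0.0348  0.1829] F [-0.4  0.8 -3.2]
green 210.5 449 258 [[0.648  0.0078]]
green 399.0 517 87 [[0.5739 0.1315]]
green 565.5 330 36 [[0.4507 0.0552]]
orange 5136.0 318 260 [[ 0.5731 -0.0782]]
red 42.5 1 239 [[ 0.3718 -0.2403]]
red 595.5 485 110 [[0.5653 0.0986]]
key ((523.8692016601562, -29.531089782714844), (13.053437232971191, 69.94244384765625), 45.89093017578125) yaw 2.3717442
tool delta [ 8.09301464e-03 -8.36240322e-04  4.64538848e-06]
[485.94426785 109.52978113]
delta [-1.16816224e-03  2.17158260e-04 -6.70491455e-07]
```

View pics/w5.png

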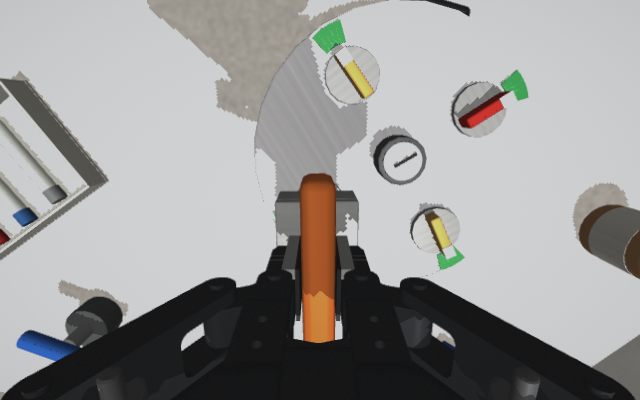

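The red nut's wing at (460,123)→(508,95) points at its band (516,86), parallel to the radius from the hub, so it's done. The key is over the across nut.

```bash
python3 -m jog '[{"x":-0.001,"y":0,"z":0.01,"ax":0,"ay":0,"az":0},{"x":-0.001,"y":0,"z":0.02,"ax":0,"ay":0,"az":0},{"x":-0.001,"y":0,"z":0.03,"ax":0,"ay":0,"az":0},{"x":-0.001,"y":0,"z":0.037,"ax":0,"ay":0,"az":0},{"x":-0.001,"y":0,"z":0.043,"ax":0,"ay":0,"az":0},{"x":-0.001,"y":0,"z":0.049,"ax":0,"ay":0,"az":0},{"x":-0.001,"y":0,"z":0.049,"ax":0,"ay":0,"az":0},{"x":-0.001,"y":0,"z":0.049,"ax":0,"ay":0,"az":0}]'
```

```text
t: 11.2
eef_pos: [0.5312, -0.0358, 0.1344]
tool_rot: [0.0, 0.377, 0.926, 0.0]
contact_force: [0.8, 0.7, -4.0]
gripper_width: 0.164
grasp_force: 69.2
```

```bash
python3 -m jog '[{"x":0,"y":0,"z":0,"ax":0,"ay":0,"az":0.1},{"x":0,"y":0,"z":0,"ax":0,"ay":0,"az":0.2},{"x":0,"y":0,"z":0,"ax":0,"ay":0,"az":0.3},{"x":0,"y":0,"z":0,"ax":0,"ay":0,"az":0.4},{"x":0,"y":0,"z":0,"ax":0,"ay":0,"az":0.5},{"x":0,"y":0,"z":0,"ax":0,"ay":0,"az":0.6},{"x":0,"y":0,"z":0,"ax":0,"ay":0,"az":0.7},{"x":0,"y":0,"z":0,"ax":0,"ay":0,"az":0.8},{"x":0,"y":0,"z":0,"ax":0,"ay":0,"az":0.8}]' && python3 -m jog '[{"x":0,"y":0,"z":0,"ax":0,"ay":0,"az":0.1},{"x":0,"y":0,"z":0,"ax":0,"ay":0,"az":0.2},{"x":0,"y":0,"z":0,"ax":0,"ay":0,"az":0.3},{"x":0,"y":0,"z":0,"ax":0,"ay":0,"az":0.4},{"x":0,"y":0,"z":0,"ax":0,"ay":0,"az":0.46},{"x":0,"y":0,"z":0,"ax":0,"ay":0,"az":0.5},{"x":0,"y":0,"z":0,"ax":0,"ay":0,"az":0.5},{"x":0,"y":0,"z":0,"ax":0,"ay":0,"az":0.5}]' && python3 -m jog '[{"x":0,"y":0,"z":0,"ax":0,"ay":0,"az":-0.1},{"x":0,"y":0,"z":0,"ax":0,"ay":0,"az":-0.2},{"x":0,"y":0,"z":0,"ax":0,"ay":0,"az":-0.26},{"x":0,"y":0,"z":-0.005,"ax":0,"ay":0,"az":-0.26},{"x":0,"y":0,"z":-0.012,"ax":0,"ay":0,"az":-0.26},{"x":0,"y":0,"z":-0.025,"ax":0,"ay":0,"az":-0.26},{"x":0,"y":0,"z":-0.045,"ax":0,"ay":0,"az":-0.26},{"x":0,"y":0,"z":-0.06,"ax":0,"ay":0,"az":-0.26},{"x":0,"y":0,"z":-0.06,"ax":0,"ay":0,"az":-0.26}]'
python3 - <<'E'
from h import *
o=get_obs();M=rot(o["tool_rot"]);print(o["q"].round(2),o["eef_pos"],np.arctan2(M[1,0],M[0,0]))
E
```

```text
t: 12.1
eef_pos: [0.5329, -0.0353, 0.1353]
tool_rot: [0.001, 0.708, 0.706, 0.002]
contact_force: [4.6, 1.0, -4.3]
gripper_width: 0.165
grasp_force: 69.0
t: 12.9
eef_pos: [0.5324, -0.0358, 0.1351]
tool_rot: [0.001, 0.86, 0.511, 0.001]
contact_force: [4.0, -0.5, -1.5]
gripper_width: 0.162
grasp_force: 69.3
t: 13.8
eef_pos: [0.5328, -0.0356, 0.1974]
tool_rot: [0.002, 0.787, 0.616, 0.002]
contact_force: [0.5, -0.0, -3.5]
gripper_width: 0.162
grasp_force: 69.2
[ 0.27  0.31 -0.38  1.91  0.14  0.94 -0.42] [ 0.53276036 -0.03562902  0.19740045] 1.3283308610745357
```

```bash
python3 -m jog '[{"x":0.033,"y":-0.014,"z":0,"ax":0,"ay":0,"az":-0.127},{"x":0.067,"y":-0.029,"z":0,"ax":0,"ay":0,"az":-0.254},{"x":0.1,"y":-0.043,"z":0,"ax":0,"ay":0,"az":-0.381},{"x":0.134,"y":-0.057,"z":0,"ax":0,"ay":0,"az":-0.508},{"x":0.167,"y":-0.072,"z":0,"ax":0,"ay":0,"az":-0.635},{"x":0.2,"y":-0.086,"z":0,"ax":0,"ay":0,"az":-0.762},{"x":0.234,"y":-0.1,"z":0,"ax":0,"ay":0,"az":-0.889},{"x":0.267,"y":-0.114,"z":0,"ax":0,"ay":0,"az":-1.016},{"x":0.3,"y":-0.129,"z":0,"ax":0,"ay":0,"az":-1.143},{"x":0.334,"y":-0.143,"z":0,"ax":0,"ay":0,"az":-1.27},{"x":0.334,"y":-0.143,"z":0,"ax":0,"ay":0,"az":-1.27},{"x":0.334,"y":-0.143,"z":0,"ax":0,"ay":0,"az":-1.27}]'
python3 look.py w6; python3 - <<'E'
from h import *
cv2.imwrite("pics/s6.png",cv2.resize(read_camera("side")[140:300,200:420,::-1],None,fx=3.5,fy=3.5,interpolation=cv2.INTER_CUBIC))
E
```

```text
t: 15.0
eef_pos: [0.4715, 0.3232, 0.1938]
tool_rot: [-0.0, 0.268, 0.964, -0.0]
contact_force: [-0.4, -0.5, -3.4]
gripper_width: 0.163
grasp_force: 69.2
q [-0.14  0.45 -0.74  1.81  0.35  1.02  0.02] yaw 2.6 [0.4715 0.3232 0.1938] F [-0.4 -0.5 -3.4]
green 238.0 67 316 [[0.4502 0.0534]]
orange 5133.0 318 261 [[0.5283 0.288 ]]
red 2325.0 128 76 [[0.3196 0.251 ]]
```

View pics/s6.png

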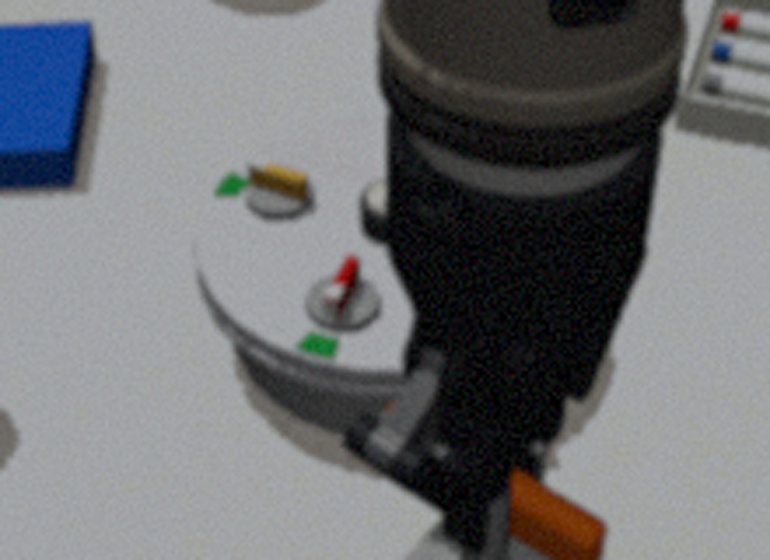

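The side crop shows the red wing pointing at its band (white end (335,290), band (320,343)). The across nut is hidden by the arm. Setting the key down.

```bash
python3 -m jog '[{"x":0,"y":0,"z":0.035,"ax":0,"ay":0,"az":0},{"x":0,"y":0,"z":0.07,"ax":0,"ay":0,"az":0},{"x":0,"y":0,"z":0.1,"ax":0,"ay":0,"az":0},{"x":0,"y":0,"z":0.125,"ax":0,"ay":0,"az":0},{"x":0,"y":0,"z":0.135,"ax":0,"ay":0,"az":0},{"x":0,"y":0,"z":0.14,"ax":0,"ay":0,"az":0},{"x":0,"y":0,"z":0.143,"ax":0,"ay":0,"az":0},{"x":0,"y":0,"z":0.143,"ax":0,"ay":0,"az":0},{"x":0,"y":0,"z":0.143,"ax":0,"ay":0,"az":0}]'
```

```text
t: 16.0
eef_pos: [0.473, 0.3231, 0.0524]
tool_rot: [0.001, 0.268, 0.963, 0.001]
contact_force: [-0.6, -0.0, -3.4]
gripper_width: 0.163
grasp_force: 69.4
```

```bash
python3 -m jog '[{"x":0,"y":0,"z":0.001,"ax":0,"ay":0,"az":0},{"x":0,"y":0,"z":0.002,"ax":0,"ay":0,"az":0},{"x":0,"y":0,"z":0.003,"ax":0,"ay":0,"az":0},{"x":0,"y":0,"z":0.003,"ax":0,"ay":0,"az":0}]'
```

```text
t: 16.4
eef_pos: [0.4725, 0.3227, 0.0489]
tool_rot: [0.0, 0.268, 0.963, -0.0]
contact_force: [-0.3, -1.2, 3.5]
gripper_width: 0.16
grasp_force: 70.1
```

Contact with the bench (force up 7 N). I release and lift.

```bash
python3 -m jog '[{"x":0,"y":0,"z":0,"ax":0,"ay":0,"az":0},{"x":0,"y":0,"z":0,"ax":0,"ay":0,"az":0},{"x":0,"y":0,"z":0,"ax":0,"ay":0,"az":0},{"x":0,"y":0,"z":0,"ax":0,"ay":0,"az":0},{"x":0,"y":0,"z":0,"ax":0,"ay":0,"az":0},{"x":0,"y":0,"z":0,"ax":0,"ay":0,"az":0},{"x":0,"y":0,"z":0,"ax":0,"ay":0,"az":0},{"x":0,"y":0,"z":0,"ax":0,"ay":0,"az":0}]' 1 && python3 -m jog '[{"x":0,"y":0,"z":-0.03,"ax":0,"ay":0,"az":0},{"x":0,"y":0,"z":-0.07,"ax":0,"ay":0,"az":0},{"x":0,"y":0,"z":-0.12,"ax":0,"ay":0,"az":0},{"x":0,"y":0,"z":-0.17,"ax":0,"ay":0,"az":0},{"x":-0.04,"y":-0.034,"z":-0.21,"ax":0,"ay":0,"az":0},{"x":-0.075,"y":-0.063,"z":-0.23,"ax":0,"ay":0,"az":0},{"x":-0.11,"y":-0.093,"z":-0.23,"ax":0,"ay":0,"az":0},{"x":-0.14,"y":-0.12,"z":-0.23,"ax":0,"ay":0,"az":0},{"x":-0.16,"y":-0.14,"z":-0.23,"ax":0,"ay":0,"az":0},{"x":-0.16,"y":-0.14,"z":-0.23,"ax":0,"ay":0,"az":0},{"x":-0.16,"y":-0.14,"z":-0.23,"ax":0,"ay":0,"az":0}]'
python3 look.py w7; python3 key.py w7 .075
```

```text
t: 17.2
eef_pos: [0.4723, 0.3227, 0.0483]
tool_rot: [-0.0, 0.268, 0.963, -0.0]
contact_force: [-0.5, -0.6, 0.5]
gripper_width: 0.999
grasp_force: 0.0
t: 18.3
eef_pos: [0.5369, 0.1198, 0.2782]
tool_rot: [-0.0, 0.269, 0.963, 0.0]
contact_force: [-0.8, 0.0, 1.1]
gripper_width: 1.003
grasp_force: 0.0
q [ 0.25  0.31 -0.72  1.76  0.22  1.15  0.5 ] yaw 2.5973 [0.5369 0.1198 0.2782] F [-0.8  0.   1.1]
green 116.0 287 297 [[0.6476 0.0076]]
green 126.5 177 248 [[ 0.5252 -0.068 ]]
green 178.0 342 197 [[0.5724 0.1299]]
green 211.0 225 138 [[0.4505 0.0546]]
orange 789.5 457 33 [[0.4861 0.3161]]
red 130.5 311 211 [[0.5644 0.094 ]]
red 1204.0 547 212 [[0.7015 0.3164]]
key ((486.54400634765625, 312.0771484375), (13.322091102600098, 61.34690856933594), 58.71315002441406) yaw 2.5955336
tool delta [1.41349412e-01 1.37807830e-01 1.26010147e-04]
```

View pics/w7.png

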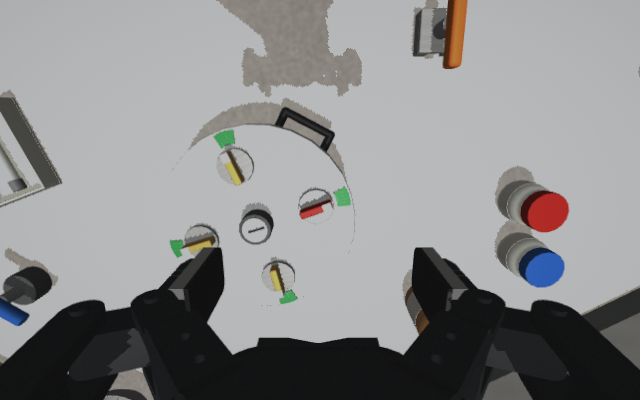

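Both wings point along the radius at their bands (red (300,213)→(330,203), band (342,197); across (213,240)→(186,248), band (177,247)). The key stands upright at (450,33).

```bash
python3 -c "
from station import *;print(hand_in())"
```

```text
the job is handed in; nothing more can be done
None
```

I turned the red nut and then the brass nut across from it clockwise to their green bands. The key stands upright on the bench, released, and the job was handed in at about 18 s, though the hand-in returned no verdict.

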